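# Weigh out big nuts on a sprung scale pan

## Robot

A 6-joint arm with a two-finger parallel gripper is mounted at the origin on a cart in front of the work surface, level with it; the furniture and walls round the work are solid. World frame = base frame: x ahead of the robot, y to its left, z up, the work surface at z = 0. Lengths are in m, angles in rad, forces in N, time in s.
With the tool pointing down it reaches from about 0.25 to 0.775 m from the base axis. Payload 4 kg.
Tool frame: the origin (TCP) lies midway between the tips of the shut fingers; the grasp point (between the pads) lies 19 mm behind it (robot.grasp_offset is the distance from the TCP to the grasp point, in m); z points along the fingers, y is the direction in which the jaws open and shut (so a half turn about z gives the same grasp; the last joint's range is limited). The gripper opens to 94 mm and grips with 3 to 60 N. Pads are 16 mm wide; open, the fingers measure 119 mm over their backs; the gripper's body (75 mm by 177 mm) begins 78 mm behind the grasp point.
Start: joints at [-0.103, 0.087, 1.371, -0, 1.684, -0.103], TCP at [0.55, -0, 0.206] pointing down, gripper open.
Joint ranges: [-3.1, 3.1], [-0.76, 2.03], [0.27, 2.55], [-1.08, 4.22], [0.17, 2.65], [-2.57, 2.57]. Speed limits (rad/s): [2.79, 2.79, 3.14, 3.14, 3.14, 3.14].

## Interface

Orientations are given as [roll, pitch, yaw] about the fixed x, y, z axes, in that order (R = Rz(yaw) Ry(pitch) Rx(roll)).
In Python, from bench import status, viewer, order, robot gives the robot as it stands. The module is installed in compiled form; this text tells all that it offers.
- The arm moves only by the tool move_arm, never from a script. Its argument "targets" is a list of rows, each a list of 3 entries, a list of its own where there are three numbers: the shift along the tool's x, y, z in mm, then the turn, a rotation vector about the tool's x, y, z in degrees, then the opening, from -1 (shut) to 1 (fully open). A call has 1 to 20 rows; each row is the pose to reach, as a shift and turn from the pose commanded when the call began, along the tool's axes at that moment; what a row does not reach only later rows make up. A row lasts 1/8 s, in which the tool goes at most 62.5 mm and 10.7 degrees, less where a joint would pass 70% of its speed; a pose out of reach is approached as far as the arm can. A call with a gripper value outside its range is refused whole. The fingers move at their own pace and stop on an object; the grip force is fixed at half the most. Time passes only in rows, so rows that repeat a pose let the fingers close. It gives the time, the measured TCP pose, the force and the opening at its end, in the units of the state.
- status.get_obs(): the state, without advancing time (a new reading comes with each control period).
- viewer.snapshot(name): name is "scene" or "side" or "wrist"; returns the picture (384x512x3 uint8, red, green, blue); there is no depth.
- viewer.camera_model(name): a dict with "K" (3x3 intrinsics, pixels), "xyz" and "attitude" of the camera in the world; the wrist camera has in their place "T_tool_cam" (4x4, takes a point from camera to tool coordinates, whose origin is the TCP and whose axes are the flange's). Camera axes: x right, y up, looking along -z (the intrinsics and any distortion apply to the point x, -y, -z); pixel columns grow to the right and rows downward; lengths in m; the calibration is good to about 2 mm. A picture is of the moment at which its call begins: read the wrist's pose just before it. camera_model takes no time and is no camera call.
- order.close_job(): hands the job in, once; it reports no verdict.
The state is a dict: "time": time; "joint_positions": joint angles; "qvel": joint speeds; "joint_torque": joint torques, N m; "tool_pos": TCP position; "ee_rot": TCP orientation; "wrist_force": force on the tool from outside, world axes, zero at the start; "wrist_torque": the same for the moment, N m; "width": finger opening in m.
Only numpy, scipy, OpenCV 4.12 (cv2) and the standard library are available. Lean on these libraries where they do the work, as an engineer would, in place of code of your own. Each camera call takes 0.05 s, during which the arm holds its last target. There are 200 camera calls.

## Task

Weigh out the big steel nuts on the spring scale: thread them one at a time over the spindle of the pan and set each down gently on the pan or on the nut before, until the pan's pointer comes to rest between the two long lines on the gauge plate; at least two are needed. The spindle stands a little off its middle, so feel for it: never force a nut down, never press the pan onto its bottom stop and never drop a nut. Leave the nuts that are not needed flat on the bench and everything else where it is.

Things in the scene. Friction and masses are not known exactly. Their poses are not given: they have to be found in the camera images.
- scale: spring scale fixed on the bench; origin: centre of its underside. Foot 112 x 112 mm, grey housing to 56 mm, above it a sprung 92 mm round pan with a spindle. The front (-x) gauge plate has two long black lines; a pointer hangs from the pan before it. A nut off the spindle's axis by over 1.5 to 2 mm rides on the spindle's flat top and sinks the pan; slid until it is centred, it drops over.
- spindle_guide (a point): fixed point on the scale's middle axis, 122 mm above the bench: the pan's top face lies below it by the value of joint pan. Spindle: upright, 23 mm thick, flat top 76 mm above the pan's top face with a 1 mm bevel. It stands off this axis by an unknown amount, up to 4.5 mm along the scale's x and y each, not shown by this point: feel or see it. It keeps its offset (below 18 N sideways).
- pan (a joint): how far the pan has sunk, m: 0 = top, 0.046 = bottom stop. Spring 300 N/m, damped. Empty it rests at 0.007 to 0.015 (hidden pan weight); each nut sinks it by about 0.008, so two or three nuts are needed. The pointer meets the upper long line at 0.026, the lower at 0.035.
- nut_1_mid (a point): heavy steel hexagon nut, 46 mm across flats, 53 mm across corners, 24 mm thick, plain through hole 26 mm wide, about 0.24 kg; lies flat at the start. The point is the nut's centre, 12 mm above its underside; z along the hole, x square to one pair of flats (the other pairs at 60 degree steps). Four alike.
- nut_2_mid (a point): heavy steel hexagon nut, 46 mm across flats, 53 mm across corners, 24 mm thick, plain through hole 26 mm wide, about 0.24 kg; lies flat at the start. The point is the nut's centre, 12 mm above its underside; z along the hole, x square to one pair of flats (the other pairs at 60 degree steps). Four alike.
- nut_3_mid (a point): heavy steel hexagon nut, 46 mm across flats, 53 mm across corners, 24 mm thick, plain through hole 26 mm wide, about 0.24 kg; lies flat at the start. The point is the nut's centre, 12 mm above its underside; z along the hole, x square to one pair of flats (the other pairs at 60 degree steps). Four alike.
- nut_4_mid (a point): heavy steel hexagon nut, 46 mm across flats, 53 mm across corners, 24 mm thick, plain through hole 26 mm wide, about 0.24 kg; lies flat at the start. The point is the nut's centre, 12 mm above its underside; z along the hole, x square to one pair of flats (the other pairs at 60 degree steps). Four alike.
- solder_spool: bystander: upright spool of thin solder, flanges 54 mm diameter, 40 mm tall; leave it alone. Origin: centre of the underside.
- tip_tinner: bystander: small round tin 38 mm diameter, 19 mm tall; leave it alone. Origin: centre of the underside.
- flux_jar: bystander: brown jar with white cap, 44 mm diameter, 47 mm tall; leave it alone. Origin: centre of the underside.
- carton_a: bystander: small white carton 50 x 62 x 55 mm; leave it alone. Origin: centre of the underside.
- polyimide_tape: bystander: amber tape roll lying flat, 60 mm diameter, 12 mm tall; leave it alone. Origin: centre of the underside.
- screwdriver_cross: bystander: small red-handled screwdriver, 150 mm long, 18 mm tall, lying along its y axis; leave it alone. Origin: centre of the underside.
Not all that is in view belongs to the job. What is shaped like the part that bears nut_4_mid but red is not meant.

How it is judged:
On the way, in this order (a step that is already met when the one before it is completed fails the run):
1. a first nut is over the spindle, level, let go, and the pan at rest (((horizontal distance between nut_1_mid and spindle_guide below 0.009 m and height (world z) of nut_1_mid above 0.06 m and angle between the z axis of nut_1_mid and the z axis of spindle_guide, either way round below 0.08 rad and contact force between the fingers and nut_1 below 0.1 N) or (horizontal distance between nut_2_mid and spindle_guide below 0.009 m and height (world z) of nut_2_mid above 0.06 m and angle between the z axis of nut_2_mid and the z axis of spindle_guide, either way round below 0.08 rad and contact force between the fingers and nut_2 below 0.1 N) or (horizontal distance between nut_3_mid and spindle_guide below 0.009 m and height (world z) of nut_3_mid above 0.06 m and angle between the z axis of nut_3_mid and the z axis of spindle_guide, either way round below 0.08 rad and contact force between the fingers and nut_3 below 0.1 N) or (horizontal distance between nut_4_mid and spindle_guide below 0.009 m and height (world z) of nut_4_mid above 0.06 m and angle between the z axis of nut_4_mid and the z axis of spindle_guide, either way round below 0.08 rad and contact force between the fingers and nut_4 below 0.1 N)) and velocity of joint pan between -0.01 and 0.01 m/s), for 0.2 s.
2. a second nut is over the spindle, level, let go, and the pan at rest ((((horizontal distance between nut_1_mid and spindle_guide below 0.009 m and height (world z) of nut_1_mid above 0.06 m and angle between the z axis of nut_1_mid and the z axis of spindle_guide, either way round below 0.08 rad and contact force between the fingers and nut_1 below 0.1 N) and (horizontal distance between nut_2_mid and spindle_guide below 0.009 m and height (world z) of nut_2_mid above 0.06 m and angle between the z axis of nut_2_mid and the z axis of spindle_guide, either way round below 0.08 rad and contact force between the fingers and nut_2 below 0.1 N)) or ((horizontal distance between nut_1_mid and spindle_guide below 0.009 m and height (world z) of nut_1_mid above 0.06 m and angle between the z axis of nut_1_mid and the z axis of spindle_guide, either way round below 0.08 rad and contact force between the fingers and nut_1 below 0.1 N) and (horizontal distance between nut_3_mid and spindle_guide below 0.009 m and height (world z) of nut_3_mid above 0.06 m and angle between the z axis of nut_3_mid and the z axis of spindle_guide, either way round below 0.08 rad and contact force between the fingers and nut_3 below 0.1 N)) or ((horizontal distance between nut_1_mid and spindle_guide below 0.009 m and height (world z) of nut_1_mid above 0.06 m and angle between the z axis of nut_1_mid and the z axis of spindle_guide, either way round below 0.08 rad and contact force between the fingers and nut_1 below 0.1 N) and (horizontal distance between nut_4_mid and spindle_guide below 0.009 m and height (world z) of nut_4_mid above 0.06 m and angle between the z axis of nut_4_mid and the z axis of spindle_guide, either way round below 0.08 rad and contact force between the fingers and nut_4 below 0.1 N)) or ((horizontal distance between nut_2_mid and spindle_guide below 0.009 m and height (world z) of nut_2_mid above 0.06 m and angle between the z axis of nut_2_mid and the z axis of spindle_guide, either way round below 0.08 rad and contact force between the fingers and nut_2 below 0.1 N) and (horizontal distance between nut_3_mid and spindle_guide below 0.009 m and height (world z) of nut_3_mid above 0.06 m and angle between the z axis of nut_3_mid and the z axis of spindle_guide, either way round below 0.08 rad and contact force between the fingers and nut_3 below 0.1 N)) or ((horizontal distance between nut_2_mid and spindle_guide below 0.009 m and height (world z) of nut_2_mid above 0.06 m and angle between the z axis of nut_2_mid and the z axis of spindle_guide, either way round below 0.08 rad and contact force between the fingers and nut_2 below 0.1 N) and (horizontal distance between nut_4_mid and spindle_guide below 0.009 m and height (world z) of nut_4_mid above 0.06 m and angle between the z axis of nut_4_mid and the z axis of spindle_guide, either way round below 0.08 rad and contact force between the fingers and nut_4 below 0.1 N)) or ((horizontal distance between nut_3_mid and spindle_guide below 0.009 m and height (world z) of nut_3_mid above 0.06 m and angle between the z axis of nut_3_mid and the z axis of spindle_guide, either way round below 0.08 rad and contact force between the fingers and nut_3 below 0.1 N) and (horizontal distance between nut_4_mid and spindle_guide below 0.009 m and height (world z) of nut_4_mid above 0.06 m and angle between the z axis of nut_4_mid and the z axis of spindle_guide, either way round below 0.08 rad and contact force between the fingers and nut_4 below 0.1 N))) and velocity of joint pan between -0.01 and 0.01 m/s), for 0.2 s.
At the end, for the whole second after the job is handed in: the pan rests with its pointer between the two long lines (joint pan 0.026 to 0.035 m, within 0.2 mm), every nut is either level over the spindle (within 9 mm of the guide axis) and let go, or lies flat on the bench beside the scale (value of joint pan between 0.0258 and 0.0352 m and velocity of joint pan between -0.01 and 0.01 m/s and ((horizontal distance between nut_1_mid and spindle_guide below 0.009 m and height (world z) of nut_1_mid above 0.06 m and angle between the z axis of nut_1_mid and the z axis of spindle_guide, either way round below 0.08 rad and contact force between the fingers and nut_1 below 0.1 N) or (height (world z) of nut_1_mid below 0.02 m and angle between the z axis of nut_1_mid and the z axis of spindle_guide, either way round below 0.08 rad and horizontal distance between nut_1_mid and spindle_guide above 0.07 m)) and ((horizontal distance between nut_2_mid and spindle_guide below 0.009 m and height (world z) of nut_2_mid above 0.06 m and angle between the z axis of nut_2_mid and the z axis of spindle_guide, either way round below 0.08 rad and contact force between the fingers and nut_2 below 0.1 N) or (height (world z) of nut_2_mid below 0.02 m and angle between the z axis of nut_2_mid and the z axis of spindle_guide, either way round below 0.08 rad and horizontal distance between nut_2_mid and spindle_guide above 0.07 m)) and ((horizontal distance between nut_3_mid and spindle_guide below 0.009 m and height (world z) of nut_3_mid above 0.06 m and angle between the z axis of nut_3_mid and the z axis of spindle_guide, either way round below 0.08 rad and contact force between the fingers and nut_3 below 0.1 N) or (height (world z) of nut_3_mid below 0.02 m and angle between the z axis of nut_3_mid and the z axis of spindle_guide, either way round below 0.08 rad and horizontal distance between nut_3_mid and spindle_guide above 0.07 m)) and ((horizontal distance between nut_4_mid and spindle_guide below 0.009 m and height (world z) of nut_4_mid above 0.06 m and angle between the z axis of nut_4_mid and the z axis of spindle_guide, either way round below 0.08 rad and contact force between the fingers and nut_4 below 0.1 N) or (height (world z) of nut_4_mid below 0.02 m and angle between the z axis of nut_4_mid and the z axis of spindle_guide, either way round below 0.08 rad and horizontal distance between nut_4_mid and spindle_guide above 0.07 m))); the robot touches nothing.
It fails at once if the pan is pressed to its bottom stop (sunk more than 45 mm) (value of joint pan above 0.045 m).
It fails at once if a nut is dropped or slammed: the pan is driven down faster than 0.2 m/s (velocity of joint pan above 0.2 m/s).
It fails at once if a nut is forced: more than 20 N between a nut and the scale (contact force between any of nut_1, nut_2, nut_3, nut_4 and scale above 20 N).
It fails at once if another thing on the bench is moved by more than 20 mm (distance of any of solder_spool, tip_tinner, flux_jar, carton_a, polyimide_tape, screwdriver_cross from where it was at the start of the episode above 0.02 m).
It also fails if it takes over 72 s, if anything falls off the work surface, if the arm or the gripper's body presses on something with over 40 N, if the wrist force passes 120 N, or if a joint passes its speed limit or range.

## Working session

There is one attempt and no reset: what is moved stays moved. The work goes in short steps, Python scripts to look and compute and a tool call to move; the robot and the scene stay as the last step left them, time stands still between calls to the robot, and variables do not carry over. Pictures are saved under pics/ and viewed, about 8 in all and at most 12, crops included, and the job is handed in when it is done.

Besides the shell and the picture viewer there is one more tool, called after "Emit:" by a JSON object that holds its "api" and its "payload". move_arm: Moves the arm, as the interface text tells. Its arguments: {"type":"object","properties":{"targets":{"type":"array"}},"required":["targets"]}

```bash
mkdir -p pics
python3 - <<'E'
from bench import status, viewer, order, robot
import cv2, numpy as np
o=status.get_obs(); print(o)
for n in ["scene","side","wrist"]:
    im=viewer.snapshot(n); cv2.imwrite(f"pics/{n}0.png",im[:,:,::-1]); m=viewer.camera_model(n); print(n,m)
a=cv2.imread("pics/scene0.png");b=cv2.imread("pics/side0.png")
cv2.imwrite("pics/both0.png",cv2.resize(np.vstack([a,b]),(800,1200))[:,:])
E
```

```text
{'time': 0.0, 'joint_positions': array([-1.03093130e-01,  8.79334774e-02,  1.37226869e+00, -1.29831174e-05,
        1.68360478e+00, -1.03103335e-01]), 'qvel': array([-1.47178386e-03, -6.16376794e-05,  1.17868389e-04,  8.69258831e-04,
        4.92966454e-05,  6.17203658e-05]), 'joint_torque': array([ 1.28542815e-03, -3.40182602e+01, -3.02423716e+01,  7.18220207e-02,
        3.29729996e-02, -1.13141955e-04]), 'tool_pos': array([5.49438183e-01, 5.27372666e-05, 2.04308633e-01]), 'ee_rot': array([-3.13938879e+00, -2.15061807e-04,  1.57080485e+00]), 'wrist_force': array([ 0.15653075, -1.2796709 , -0.35788415]), 'wrist_torque': array([-0.05353526, -0.00191241,  0.07749204]), 'width': 0.09367601118496559}
scene {'K': array([[438.26621062,   0.        , 252.30398151],
       [  0.        , 438.26621062, 187.62692905],
       [  0.        ,   0.        ,   1.        ]]), 'xyz': array([0.19611075, 1.04326031, 0.96726121]), 'attitude': array([ 0.93155917,  0.02087246, -2.83306995])}
side {'K': array([[381.42261757,   0.        , 252.35779033],
       [  0.        , 381.42261757, 188.07773787],
       [  0.        ,   0.        ,   1.        ]]), 'xyz': array([-0.23121844, -0.54644708,  1.25734248]), 'attitude': array([ 0.69020698,  0.01219887, -1.03562309])}
wrist {'K': array([[332.70524315,   0.        , 254.26379513],
       [  0.        , 332.70524315, 190.21747427],
       [  0.        ,   0.        ,   1.        ]]), 'T_tool_cam': array([[ 4.90858775e-04,  9.66448476e-01,  2.56860082e-01,
         7.46008227e-02],
       [ 9.99999875e-01, -4.98555884e-04, -3.51558696e-05,
         4.55493315e-04],
       [ 9.40827687e-05,  2.56860067e-01, -9.66448600e-01,
        -1.79638086e-01],
       [ 0.00000000e+00,  0.00000000e+00,  0.00000000e+00,
         1.00000000e+00]])}
```

View pics/scene0.png

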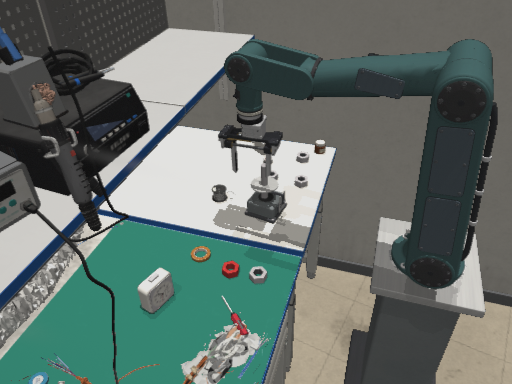

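View pics/side0.png

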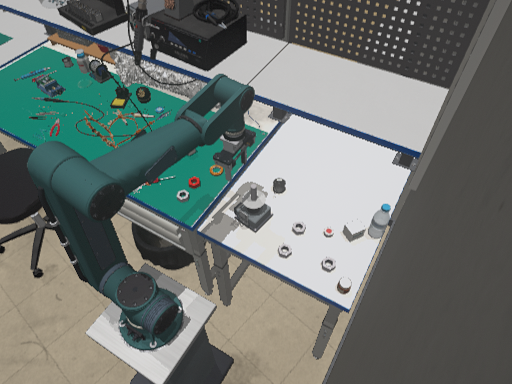

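The side view shows the scale near (253,212), three steel nuts near (299,228), (285,250) and (329,264), and a fourth on the green mat near (182,195). The red decoy is at (194,182).

```bash
cat > h.py <<'E'
import numpy as np, cv2
from scipy.spatial.transform import Rotation as Ro
from bench import status, viewer, order, robot
F=np.diag([1,-1,-1.])
def tool(o=None):
    o=o or status.get_obs(); T=np.eye(4); T[:3,:3]=Ro.from_euler('xyz',o['ee_rot']).as_matrix(); T[:3,3]=o['tool_pos']; return T
def cam(n,T=None):
    m=viewer.camera_model(n)
    if n=='wrist': X=(tool() if T is None else T)@m['T_tool_cam']
    else:
        X=np.eye(4); X[:3,:3]=Ro.from_euler('xyz',m['attitude']).as_matrix(); X[:3,3]=m['xyz']
    return m['K'],X
def ray(c,uv,z):
    K,X=c; d=X[:3,:3]@F@np.linalg.inv(K)@np.r_[uv,1.]; p=X[:3,3]; return p+d*(z-p[2])/d[2]
def proj(c,P):
    K,X=c; q=K@F@X[:3,:3].T@(np.asarray(P,float)-X[:3,3]); return q[:2]/q[2]
E
python3 - <<'E'
from h import *
c=cam('side')
for n,uv,z in [('scale pan',(253,203),.11),('n',(299,228),.024),('n',(285,250),.024),('n',(329,264),.024),('n',(182,195),.024),('red',(194,182),.024),('spool',(279,185),.02),('tin',(328,231),.019),('carton',(354,229),.055),('jar',(344,284),.047)]:
    print(n,ray(c,uv,z).round(3))
a=cv2.imread('pics/side0.png')[140:300,150:370]
b=cv2.imread('pics/wrist0.png')
cv2.imwrite('pics/c1.png',np.hstack([cv2.resize(a,(528,384),interpolation=cv2.INTER_CUBIC)[:, :] ,cv2.resize(b,(270,384))]))
E
```

```text
scale pan [ 0.515 -0.091  0.11 ]
n [ 0.556 -0.271  0.024]
n [ 0.442 -0.27   0.024]
n [ 0.471 -0.433  0.024]
n [0.459 0.219 0.024]
red [0.541 0.218 0.024]
spool [ 0.711 -0.101  0.02 ]
tin [ 0.602 -0.372  0.019]
carton [ 0.635 -0.458  0.055]
jar [ 0.414 -0.509  0.047]
```

View pics/c1.png

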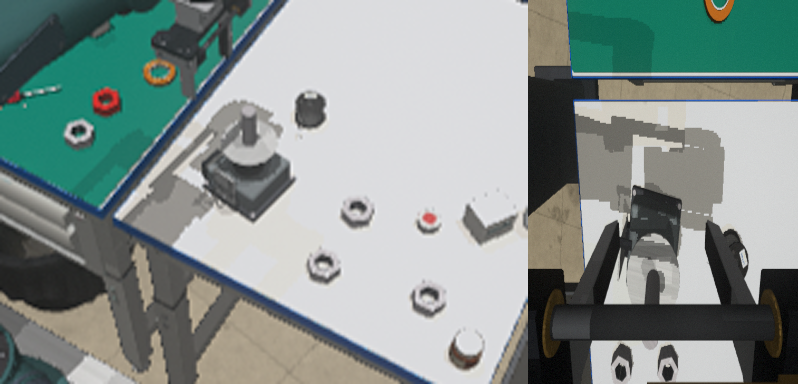

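The crop confirms four steel nuts, with the scale near (0.515,-0.09). Next I move to a viewpoint over the scale and the two nearest nuts.

Emit:
{"api": "move_arm", "payload": {"targets": [[[-60,-14,-25],[0,0,0],1],[[-115,-26,-50],[0,0,0],1],[[-170,-38,-80],[0,0,0],1],[[-220,-50,-100],[0,0,0],1],[[-220,-50,-100],[0,0,0],1],[[-220,-50,-100],[0,0,0],1]]}}

```text
time: 0.9
tool_pos: [0.4999, -0.2196, 0.3047]
ee_rot: [-3.141, -0.001, 1.571]
wrist_force: [0.6, 0.8, 0.1]
width: 0.0937
```

Run:
```python
from h import *
o=status.get_obs(); print(o['tool_pos'],o['ee_rot'],o['wrist_force'])
im=viewer.snapshot('wrist')[:,:,::-1]; cv2.imwrite('pics/w1.png',im); np.save('T1.npy',tool(o))
cv2.imwrite('pics/w1b.png',cv2.resize(im,(800,600),interpolation=cv2.INTER_CUBIC))
```

```text
[ 0.49991058 -0.21956846  0.30467499] [-3.14072202e+00 -1.36670421e-03  1.57063480e+00] [0.63118595 0.77600393 0.0658946 ]
```

View pics/w1b.png

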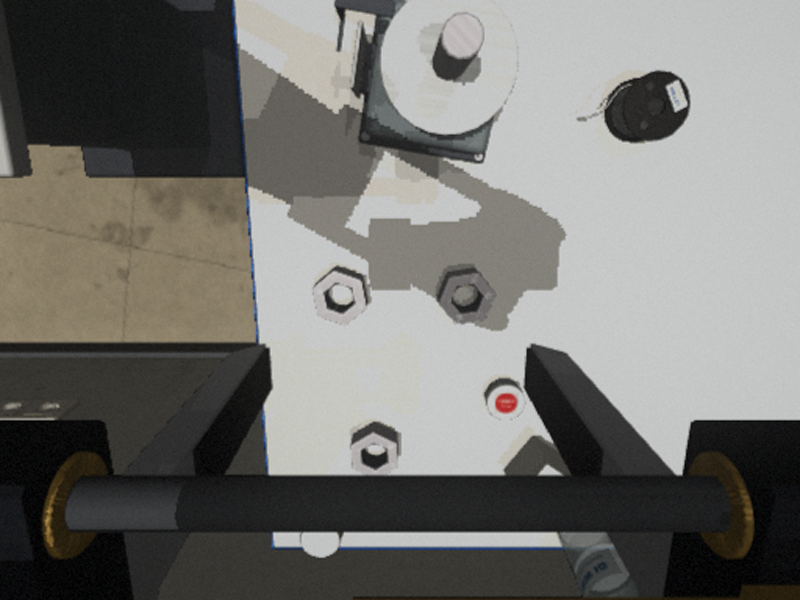

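The wrist view (800 px frame) shows the scale at the top, with the pan centre near (449,65), spindle top near (463,36) and gauge plate on the left (-x) side. Nuts are at (341,293), (464,291) and (375,450), and nothing blocks a grasp. I'll fit the model contours for accurate poses.

```bash
cat >> h.py <<'E'
def contour(kind,p,z):
    t=np.linspace(0,2*np.pi,120,endpoint=False)
    def circ(r): return np.c_[p[0]+r*np.cos(t),p[1]+r*np.sin(t),np.full(120,z)]
    if kind!='nut': return circ(kind)
    a=np.pi/6; k=np.arange(7)*np.pi/3+p[2]+a; R=.023/np.cos(a)
    v=np.c_[p[0]+R*np.cos(k),p[1]+R*np.sin(k)]
    s=np.vstack([v[i]+(v[i+1]-v[i])*np.linspace(.1,.9,20)[:,None] for i in range(6)])
    return np.vstack([np.c_[s,np.full(120,z)],circ(.013)])
def edge(im):
    g=cv2.GaussianBlur(cv2.cvtColor(np.ascontiguousarray(im),cv2.COLOR_BGR2GRAY).astype(np.float32),(0,0),1.)
    return cv2.magnitude(cv2.Sobel(g,cv2.CV_32F,1,0),cv2.Sobel(g,cv2.CV_32F,0,1))
def score(E,c,kind,p,z):
    q=np.array([proj(c,P) for P in contour(kind,p,z)],np.float32)
    return cv2.remap(np.minimum(E,120),q[:,None,0].copy(),q[:,None,1].copy(),cv2.INTER_LINEAR).mean()
def fit(im,c,kind,uv,z,span=.008):
    from scipy.optimize import differential_evolution as de
    E=edge(im); x0=ray(c,uv,z)
    b=[(x0[0]-span,x0[0]+span),(x0[1]-span,x0[1]+span)]+([(-np.pi/6,np.pi/6)] if kind=='nut' else [])
    r=de(lambda p:-score(E,c,kind,p,z),b,maxiter=25,popsize=8,seed=1,tol=1e-4)
    return r.x,-r.fun
E
python3 - <<'E'
from h import *
T=np.load('T1.npy'); c=cam('wrist',T); im=cv2.imread('pics/w1.png'); v=im.copy(); s=1.5625
def show(k,p,z):
    for P in contour(k,p,z):
        q=proj(c,P); cv2.circle(v,(int(q[0]*8),int(q[1]*8)),4,(0,0,255),-1,shift=3) if 0 else v4.__setitem__((int(q[1]*4),int(q[0]*4)),(0,0,255)) if 0<=q[1]*4<1536 else None
v4=cv2.resize(im,None,fx=4,fy=4,interpolation=cv2.INTER_CUBIC)
for n,uv in [('A',(341,293)),('B',(464,291)),('C',(375,450))]:
    p,f=fit(im,c,'nut',np.array(uv)/s,.024); print(n,p[:2].round(4),np.degrees(p[2]).round(1),f); show('nut',p,.024)
for zp in (.105,.110,.115):
    p,f=fit(im,c,.046,np.array((449,65))/s,zp); print('pan',zp,p.round(4),f); show(.046,p,zp) if zp==.11 else 0
for zs in (.183,.187,.191):
    p,f=fit(im,c,.0115,np.array((463,36))/s,zs); print('spin',zs,p.round(4),f); show(.0115,p,zs) if zs==.187 else 0
cv2.imwrite('pics/f1.png',cv2.resize(v4[0:1240,780:1400],(400,800))[:600] if 0 else v4[0:1240:2,780:1400:2])
E
```

```text
A [ 0.4542 -0.2606] 20.4 96.9063491821289
B [ 0.5643 -0.2683] -22.6 94.42805480957031
C [ 0.4787 -0.417 ] -10.9 109.66712951660156
pan 0.105 [ 0.5336 -0.0815] 71.14189147949219
pan 0.11 [ 0.5351 -0.0821] 69.13983917236328
pan 0.115 [ 0.5341 -0.0825] 68.87085723876953
spin 0.183 [ 0.5348 -0.0811] 84.2554702758789
spin 0.187 [ 0.5342 -0.0821] 85.36702728271484
spin 0.191 [ 0.5336 -0.0831] 86.38822937011719
```

View pics/f1.png

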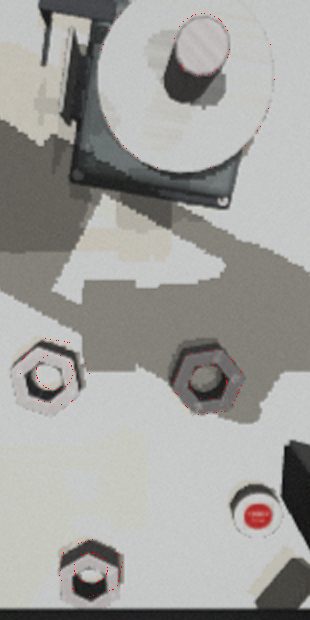

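The fitted outlines sit on the three nuts, the pan rim and the spindle top. I'll grasp nut A at (0.454,-0.261), yaw 20.4°.

Emit:
{"api": "move_arm", "payload": {"targets": [[[-15,-15,-55],[0,0,-7],0.6],[[-41,-46,40],[0,0,-14],0.6],[[-41,-46,100],[0,0,-20.4],0.6],[[-41,-46,160],[0,0,-20.4],0.6],[[-41,-46,220],[0,0,-20.4],0.6],[[-41,-46,265],[0,0,-20.4],0.6],[[-41,-46,290],[0,0,-20.4],0.6],[[-41,-46,300],[0,0,-20.4],0.6],[[-41,-46,301],[0,0,-20.4],0.6],[[-41,-46,301],[0,0,-20.4],0.6]]}}

```text
time: 2.2
tool_pos: [0.4557, -0.2617, 0.0067]
ee_rot: [3.139, 0.003, 1.928]
wrist_force: [0.2, 1.2, 0.3]
width: 0.0754
```

Run:
```python
from h import *
o=status.get_obs(); print(o['tool_pos'],o['ee_rot'],o['wrist_force'],o['width'])
im=viewer.snapshot('wrist')[:,:,::-1]; T=tool(o); c=cam('wrist',T)
cv2.imwrite('pics/w2.png',im)
p,f=fit(im,c,'nut',proj(c,[.4542,-.2606,.024]),.024); print(p,f,'toolframe',(np.linalg.inv(T)@np.r_[p[:2],.024,1])[:2]*1000)
```

```text
[ 0.45571915 -0.2616513   0.00674181] [3.13913944 0.00349616 1.92758526] [0.19209326 1.21611475 0.25534267] 0.07540801490866514
[ 0.44638674 -0.26724839  0.18299072] 77.69996 toolframe [ -2.04542481 -10.65720979]
```

Emit:
{"api": "move_arm", "payload": {"targets": [[[0,0,3],[0,0,0],0.6],[[0,0,3],[0,0,0],-1],[[0,0,3],[0,0,0],-1],[[0,0,3],[0,0,0],-1],[[0,0,3],[0,0,0],-1],[[0,0,3],[0,0,0],-1]]}}

```text
time: 3.0
tool_pos: [0.4539, -0.2613, 0.0017]
ee_rot: [-3.141, 0.0, 1.927]
wrist_force: [-3.4, -0.8, 2.1]
width: 0.0473
```

Run:
```python
from h import *
o=status.get_obs(); print(o['tool_pos'],o['ee_rot'],o['wrist_force'],o['width'])
im=viewer.snapshot('wrist')[:,:,::-1]; T=tool(o); c=cam('wrist',T)
cv2.imwrite('pics/w3.png',im)
p,f=fit(im,c,'nut',proj(c,T[:3,3]*[1,1,0]+[0,0,.024]),.024,.005); print(p,f,'toolframe',(np.linalg.inv(T)@np.r_[p[:2],.024,1])[:2]*1000)
v=cv2.resize(im,None,fx=4,fy=4,interpolation=cv2.INTER_CUBIC)
for P in contour('nut',p,.024):
    q=proj(c,P)*4; cv2.circle(v,(int(q[0]),int(q[1])),2,(0,0,255),-1)
u=(proj(c,[*p[:2],.024])*4).astype(int); print(u/4); cv2.imwrite('pics/f3.png',v[max(0,u[1]-280):u[1]+280,u[0]-380:u[0]+380])
```

```text
[ 0.4538618  -0.26128922  0.00166088] [-3.14113177e+00  3.91500384e-04  1.92683485e+00] [-3.44077833 -0.84083969  2.11379919] 0.04727275523722869
[ 0.45474012 -0.26281137  0.24635813] 83.39371 toolframe [-1.74157691  0.28236987]
[253.75 254.5 ]
```

View pics/f3.png

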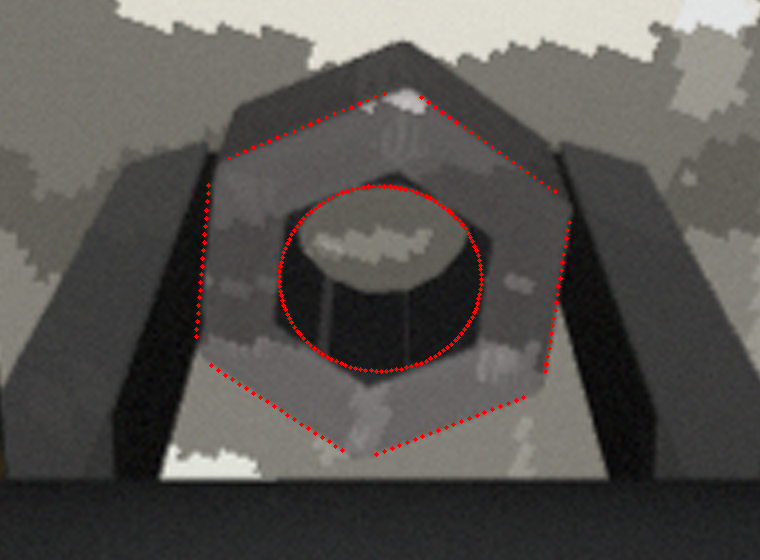

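The nut sits about 6° skewed in the jaws, and its centre is at (254,254). I'll reopen slightly, turn to match and regrasp.

Emit:
{"api": "move_arm", "payload": {"targets": [[[0,0,-1],[0,0,0],0.3],[[-1.7,0.3,-1],[0,0,6],0.3],[[-1.7,0.3,-1],[0,0,6],0.3],[[-1.7,0.3,-1],[0,0,6],-1],[[-1.7,0.3,-1],[0,0,6],-1],[[-1.7,0.3,-1],[0,0,6],-1],[[-1.7,0.3,-1],[0,0,6],-1]]}}

```text
time: 3.92
tool_pos: [0.4549, -0.2623, 0.0024]
ee_rot: [3.141, -0.0, 1.822]
wrist_force: [-0.1, -0.4, -0.9]
width: 0.0459
```

Run:
```python
from h import *
o=status.get_obs(); print(o['tool_pos'],o['ee_rot'],o['wrist_force'],o['width'])
im=viewer.snapshot('wrist')[:,:,::-1]; T=tool(o); c=cam('wrist',T)
cv2.imwrite('pics/w4.png',im)
p,f=fit(im,c,'nut',proj(c,T[:3,3]*[1,1,0]+[0,0,.024]),.024,.005); print(p,f,'toolframe',(np.linalg.inv(T)@np.r_[p[:2],.024,1])[:2]*1000)
```

```text
[ 0.45487026 -0.26233415  0.00239928] [ 3.14149061e+00 -2.75388405e-04  1.82236757e+00] [-0.06671161 -0.40407278 -0.93387887] 0.04591725609683165
[ 0.45537235 -0.26249798  0.24421843] 86.12992858886719 toolframe [-0.27770696  0.44771549]
```

The grip is now square, with width 45.9 mm and the nut centred. I'll lift and carry it beside the spindle so both show in one wrist image.

Emit:
{"api": "move_arm", "payload": {"targets": [[[0,0,-40],[0,0,0],-1],[[0,0,-100],[0,0,0],-1],[[15,20,-155],[0,0,0],-1],[[45,58,-195],[0,0,0],-1],[[75,97,-213],[0,0,0],-1],[[90,117,-213],[0,0,0],-1],[[93,121,-213],[0,0,0],-1],[[93,121,-213],[0,0,0],-1],[[93,121,-213],[0,0,0],-1]]}}

```text
time: 5.1
tool_pos: [0.5481, -0.1433, 0.2149]
ee_rot: [-3.14, -0.0, 1.821]
wrist_force: [0.3, 0.3, -2.4]
width: 0.0456
```

```bash
cat > m.py <<'E'
from h import *
import sys
def measure(name,zt=(.183,.187,.191),nz=.0216,uvs=None,span=.006):
    o=status.get_obs(); print(o['time'],o['tool_pos'],o['ee_rot'],o['wrist_force'],o['width'])
    im=viewer.snapshot('wrist')[:,:,::-1]; T=tool(o); c=cam('wrist',T); Ti=np.linalg.inv(T); cv2.imwrite(f'pics/{name}.png',im)
    zn=o['tool_pos'][2]+nz
    p,f=fit(im,c,'nut',proj(c,(T@[0,0,-nz,1])[:3]),zn,.004); n=(Ti@[*p[:2],zn,1])[:2]*1000; print('nut',n,f,'yaw',np.degrees(p[2]))
    v=cv2.resize(im,(768,576),interpolation=cv2.INTER_CUBIC)
    def show(k,p,z):
        for P in contour(k,p,z):
            q=proj(c,P)*1.5; cv2.circle(v,(int(q[0]),int(q[1])),1,(0,0,255),-1)
    show('nut',p,zn)
    for z in zt:
        s,f=fit(im,c,.0115,proj(c,[.534,-.082,z]),z,span); t=(Ti@[*s,z,1])[:2]*1000
        print('spindle z',z,s.round(4),f.round(1),'tool',t.round(2),'shift',(t-n).round(2)); show(.0115,s,z)
    for z in (.107,.112):
        s,f=fit(im,c,.046,proj(c,[.5345,-.082,z]),z,span); print('pan',z,s.round(4),f); show(.046,s,z)
    cv2.imwrite(f'pics/{name}v.png',v)
if __name__=='__main__': measure(sys.argv[1])
E
python3 m.py w5
```

```text
5.1 [ 0.54810121 -0.14328551  0.21486156] [-3.14024998e+00 -3.48137074e-04  1.82055023e+00] [ 0.29745486  0.31715685 -2.38567988] 0.04564989803842115
nut [-0.50830199  0.53694066] 94.60564422607422 yaw 13.038365962256215
spindle z 0.183 [ 0.534  -0.0828] 63.6 tool [62.11  1.32] shift [62.62  0.78]
spindle z 0.187 [ 0.5339 -0.0824] 67.4 tool [62.47  1.36] shift [62.98  0.82]
spindle z 0.191 [ 0.5347 -0.08  ] 66.5 tool [64.64  2.65] shift [65.15  2.11]
pan 0.107 [ 0.5344 -0.0817] 95.52379608154297
pan 0.112 [ 0.5341 -0.0822] 97.34720611572266
```

View pics/w5v.png

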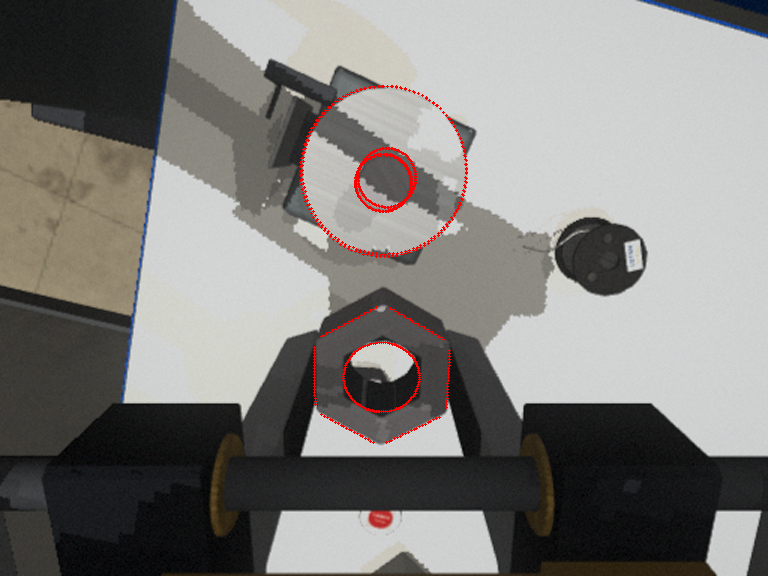

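The nut outline fits at (382,375) and the spindle-top circles at (385,182), so the shift needed is about (62.8, 0.8) mm. I'll move over it and lower gently.

Emit:
{"api": "move_arm", "payload": {"targets": [[[31,0.4,0],[0,0,0],-1],[[55,0.7,0],[0,0,0],-1],[[62.8,0.8,4],[0,0,0],-1],[[62.8,0.8,12],[0,0,0],-1],[[62.8,0.8,16],[0,0,0],-1],[[62.8,0.8,18],[0,0,0],-1],[[62.8,0.8,18],[0,0,0],-1]]}}

```text
time: 6.02
tool_pos: [0.5341, -0.0817, 0.1971]
ee_rot: [-3.141, -0.0, 1.821]
wrist_force: [-0.2, -0.2, -2.3]
width: 0.0459
```

Run:
```python
from h import *
for i in range(3):
    o=status.get_obs(); print(o['tool_pos'],o['ee_rot'],o['wrist_force'],o['wrist_torque'])
    im=viewer.snapshot('wrist')[:,:,::-1]
T=tool(o);c=cam('wrist',T)
u=proj(c,(T@[0,0,-.02,1])[:3]);v=cv2.resize(im,None,fx=4,fy=4,interpolation=cv2.INTER_CUBIC);u=(u*4).astype(int)
cv2.imwrite('pics/w6v.png',v[u[1]-280:u[1]+280,u[0]-300:u[0]+300])
```

```text
[ 0.53410855 -0.08174478  0.19713624] [-3.14114141e+00 -1.94633887e-04  1.82143860e+00] [-0.18508512 -0.17713917 -2.33019999] [ 0.01708606 -0.0177831   0.02692406]
[ 0.53420567 -0.08165548  0.19740287] [-3.14153482e+00  1.22296773e-05  1.82161210e+00] [ 0.1672669  -1.15737973 -1.77951914] [ 0.02679069 -0.07001384 -0.03712093]
[ 0.53425326 -0.08159618  0.19759443] [3.14137368e+00 1.26413404e-04 1.82171851e+00] [-0.76923857  0.53472555 -1.65975293] [0.02540688 0.02139181 0.00391873]
```

View pics/w6v.png

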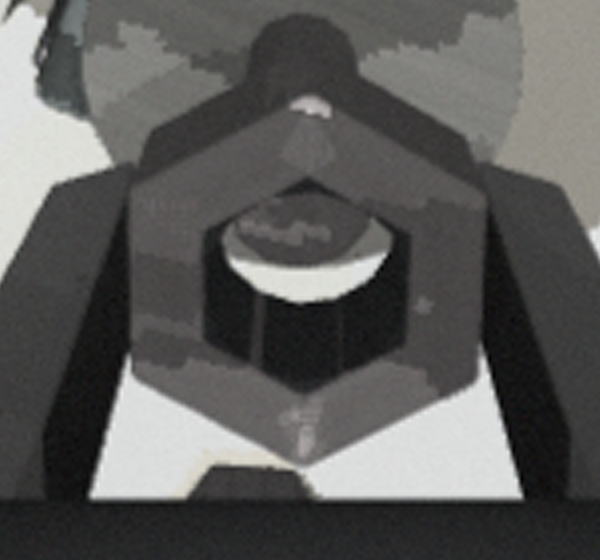

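The spindle's near rim shows through the hole at row ~267, column ~304. That matches the prediction for a centred spindle, so I'll lower gently and check the force.

Emit:
{"api": "move_arm", "payload": {"targets": [[[0,0,5],[0,0,0],-1],[[0,0,10],[0,0,0],-1],[[0,0,15],[0,0,0],-1],[[0,0,20],[0,0,0],-1],[[0,0,25],[0,0,0],-1],[[0,0,25],[0,0,0],-1]]}}

```text
time: 6.92
tool_pos: [0.5338, -0.0812, 0.1718]
ee_rot: [-3.141, -0.001, 1.822]
wrist_force: [-0.4, 0.0, -2.8]
width: 0.0457
```

Run:
```python
from h import *
for i in range(3):
    o=status.get_obs(); print(o['tool_pos'],o['wrist_force'],o['wrist_torque'])
    im=viewer.snapshot('wrist')[:,:,::-1]
T=tool(o);c=cam('wrist',T)
u=proj(c,(T@[0,0,-.02,1])[:3]);v=cv2.resize(im,None,fx=4,fy=4,interpolation=cv2.INTER_CUBIC);u=(u*4).astype(int)
cv2.imwrite('pics/w7v.png',v[u[1]-280:u[1]+280,u[0]-300:u[0]+300])
```

```text
[ 0.53376886 -0.08121827  0.17178265] [-0.38118222  0.04053314 -2.77876316] [ 0.07972287 -0.01643627 -0.03275032]
[ 0.5339927  -0.08124732  0.17221826] [ 1.08379196 -0.46460672 -1.94333805] [ 0.060474   -0.06984599 -0.02775198]
[ 0.53415278 -0.08133381  0.17254837] [ 0.76379401  0.15758651 -2.22597788] [ 0.0021821  -0.02511913  0.00783727]
```

View pics/w7v.png

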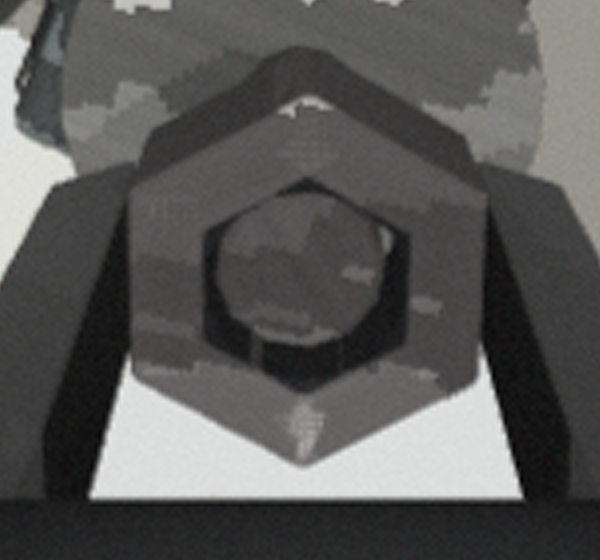

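The nut is threaded: the spindle sits inside the hole, ~0.7 mm toward -y, and there is no extra force. I'll correct y by -0.5 and lower to the pan.

Emit:
{"api": "move_arm", "payload": {"targets": [[[0,-0.5,10],[0,0,0],-1],[[0,-0.5,20],[0,0,0],-1],[[0,-0.5,30],[0,0,0],-1],[[0,-0.5,40],[0,0,0],-1],[[0,-0.5,48],[0,0,0],-1],[[0,-0.5,54],[0,0,0],-1],[[0,-0.5,58],[0,0,0],-1],[[0,-0.5,61],[0,0,0],-1],[[0,-0.5,64],[0,0,0],-1],[[0,-0.5,66],[0,0,0],-1],[[0,-0.5,66],[0,0,0],-1]]}}

```text
time: 8.45
tool_pos: [0.5338, -0.0815, 0.1068]
ee_rot: [3.141, 0.0, 1.822]
wrist_force: [-1.3, -0.3, -0.3]
width: 0.046
```

Run:
```python
from h import *
for i in range(3):
    o=status.get_obs(); print(o['tool_pos'],o['wrist_force'],o['wrist_torque'])
    im=viewer.snapshot('wrist')[:,:,::-1]
cv2.imwrite('pics/w8.png',im)
```

```text
[ 0.53377341 -0.08147516  0.10677357] [-1.28272008 -0.28647621 -0.28735019] [-0.02936842  0.15553294 -0.0090007 ]
[ 0.53379129 -0.08148153  0.10686177] [-1.16198283 -0.16168742 -1.61915098] [0.02167111 0.13997082 0.01932901]
[ 0.53377172 -0.08146203  0.10686212] [ 0.18042318 -0.0787318   0.07131247] [0.0056295  0.16332111 0.00645028]
```

Emit:
{"api": "move_arm", "payload": {"targets": [[[0,0,2],[0,0,0],-1],[[0,0,2],[0,0,0],0.2],[[0,0,2],[0,0,0],0.5],[[0,0,2],[0,0,0],0.5],[[0,0,2],[0,0,0],0.5],[[0,0,-10],[0,0,0],0.5],[[0,0,-40],[0,0,0],0.5],[[-10,0,-100],[0,0,0],0.5],[[-60,0,-120],[0,0,0],0.5],[[-60,0,-120],[0,0,0],0.5],[[-60,0,-120],[0,0,0],0.5]]}}

```text
time: 9.98
tool_pos: [0.5483, -0.1392, 0.2263]
ee_rot: [-3.141, -0.001, 1.822]
wrist_force: [-0.1, -0.2, -0.1]
width: 0.0702
```

Run:
```python
from h import *
o=status.get_obs(); print(o['tool_pos'],o['ee_rot'],o['wrist_force'],o['width'])
im=viewer.snapshot('wrist')[:,:,::-1]; T=tool(o); np.save('T9.npy',T); cv2.imwrite('pics/w9.png',im); c=cam('wrist',T)
for z in (.172,.176,.180,.184): print('spin',z,fit(im,c,.0115,proj(c,[.534,-.082,z]),z,.006))
for z in (.120,.124,.127,.130,.134): print('nut',z,fit(im,c,'nut',proj(c,[.534,-.082,z]),z,.005))
cv2.imwrite('pics/w9v.png',cv2.resize(im,(768,576),interpolation=cv2.INTER_CUBIC))
```

```text
[ 0.54825644 -0.13923599  0.22631539] [-3.14124305e+00 -9.34636234e-04  1.82175144e+00] [-0.12982187 -0.23264194 -0.0564425 ] 0.07021242084292782
spin 0.172 (array([ 0.53918906, -0.07681746]), np.float64(57.84413146972656))
spin 0.176 (array([ 0.53878899, -0.07684409]), np.float64(57.90140914916992))
spin 0.18 (array([ 0.53845407, -0.07687632]), np.float64(57.977439880371094))
spin 0.184 (array([ 0.53740784, -0.07684561]), np.float64(57.7052001953125))
nut 0.12 (array([ 0.5350042 , -0.07705575, -0.16513508]), np.float64(52.12142562866211))
nut 0.124 (array([ 0.53376002, -0.07701199, -0.1569648 ]), np.float64(51.659461975097656))
nut 0.127 (array([ 0.53371256, -0.07702049, -0.14464885]), np.float64(51.56531524658203))
nut 0.13 (array([ 0.53364463, -0.07700491, -0.17237538]), np.float64(51.20450210571289))
nut 0.134 (array([ 0.53341961, -0.07700217, -0.17215837]), np.float64(50.29742431640625))
```

View pics/w9v.png

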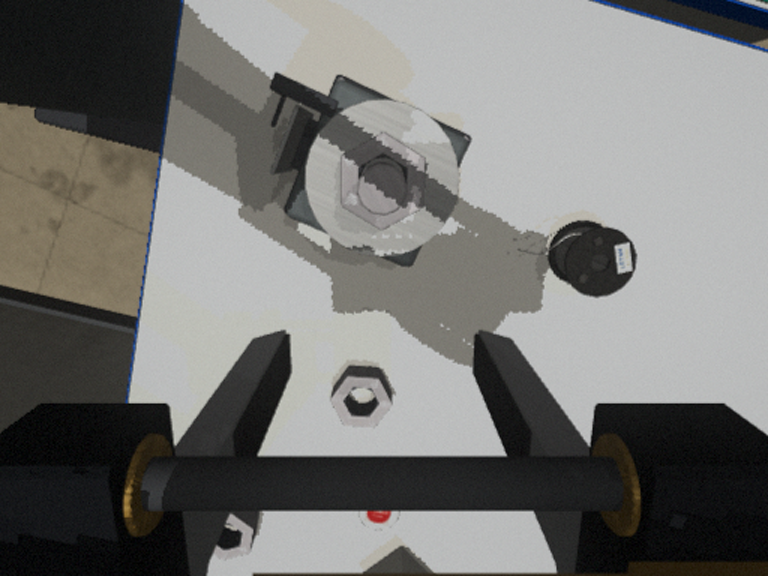

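The image shows nut A seated flat around the spindle at (382,190), with nut B free at (362,395). I'll refit B's yaw from here and estimate the pan height from rim size.

Run:
```python
from h import *
from scipy.optimize import differential_evolution as de
def mk(p,e):
    T=np.eye(4);T[:3,:3]=Ro.from_euler('xyz',e).as_matrix();T[:3,3]=p;return T
T9=np.load('T9.npy'); T5=mk([0.54810121,-0.14328551,0.21486156],[-3.14024998,-3.48137074e-04,1.82055023])
T1=np.load('T1.npy')
for n,T,zr in (('w1',T1,(.1,.125)),('w5',T5,(.1,.125)),('w9',T9,(.09,.12))):
    im=cv2.imread(f'pics/{n}.png'); c=cam('wrist',T); E=edge(im)
    r=de(lambda p:-score(E,c,.046,p,p[2]),[(.528,.541),(-.089,-.075),zr],seed=1,popsize=10,maxiter=30); print(n,'pan',r.x.round(4),-r.fun)
im=cv2.imread('pics/w9.png'); c=cam('wrist',T9)
p,f=fit(im,c,'nut',np.array([362,395])/1.5,.024,.01); print('B',p[:2],np.degrees(p[2]),f)
t=(np.linalg.inv(T9)@[*p[:2],0.004,1])*1000; print('tool shift',t, 'jaw yaw', np.degrees(1.8217)-90)
```

```text
w1 pan [ 0.5337 -0.0815  0.1035] 71.20463562011719
w5 pan [ 0.5343 -0.082   0.1102] 97.58970642089844
w9 pan [ 0.5342 -0.0817  0.1019] 100.49240112304688
B [ 0.56397844 -0.25579298] -18.964169685144725 99.16419219970703
tool shift [-117.01788639  -13.63730477  222.21089535 1000.        ] jaw yaw 14.375721538982077
```

Run:
```python
from h import *
T=np.load('T9.npy'); im=cv2.imread('pics/w9.png'); c=cam('wrist',T)
print(proj(c,[.5643,-.2683,.024])*1.5, proj(c,[.5640,-.2558,.024])*1.5)
for s in (.004,.007,.012):
    p,f=fit(im,c,'nut',proj(c,[.5643,-.2683,.024]),.024,s); print(p,np.degrees(p[2]),f,(np.linalg.inv(T)@[*p[:2],.004,1])[:3]*1000)
```

```text
[361.31710606 402.31472698] [364.53183098 389.13568537]
[ 0.56357259 -0.26860906 -0.35194966] -20.165229964118705 99.78005981445312 [-129.33172737  -17.21305401  222.20063647]
[ 0.56352671 -0.26856962 -0.35296682] -20.223509123802334 99.79603576660156 [-129.28212715  -17.2477042   222.20069494]
[ 0.56341626 -0.26859921 -0.37668356] -21.58237798112471 99.7921371459961 [-129.28335649  -17.36204055  222.20073377]
```

Emit:
{"api": "move_arm", "payload": {"targets": [[[-40,-5,0],[0,0,9],0.6],[[-90,-11,20],[0,0,18],0.6],[[-129,-17,70],[0,0,27],0.6],[[-129,-17,125],[0,0,35],0.6],[[-129,-17,175],[0,0,35],0.6],[[-129,-17,205],[0,0,35],0.6],[[-129,-17,218],[0,0,35],0.6],[[-129,-17,222],[0,0,35],0.6],[[-129,-17,222],[0,0,35],0.6],[[-129,-17,222],[0,0,35],-1],[[-129,-17,222],[0,0,35],-1],[[-129,-17,222],[0,0,35],-1],[[-129,-17,222],[0,0,35],-1],[[-129,-17,222],[0,0,35],-1]]}}

```text
time: 11.78
tool_pos: [0.564, -0.2687, 0.005]
ee_rot: [-3.141, 0.0, 1.211]
wrist_force: [-2.5, 0.1, 3.8]
width: 0.0454
```

```bash
cat > g.py <<'E'
from h import *
o=status.get_obs(); print(o['time'],o['tool_pos'],o['ee_rot'],o['wrist_force'],o['width'])
im=viewer.snapshot('wrist')[:,:,::-1]; T=tool(o); c=cam('wrist',T); cv2.imwrite('pics/g.png',im)
for s in (.003,.005):
    p,f=fit(im,c,'nut',proj(c,T[:3,3]*[1,1,0]+[0,0,.024]),.024,s); print(np.degrees(p[2]),f,'toolframe',(np.linalg.inv(T)@np.r_[p[:2],.024,1])[:2]*1000,'jaw',np.degrees(o['ee_rot'][2])-90)
E
python3 g.py
```

```text
11.775 [ 0.56399734 -0.26869112  0.00496959] [-3.14132898e+00  5.11929779e-05  1.21124203e+00] [-2.45589046  0.13626073  3.80123737] 0.045448670214928565
-20.625151714213505 93.00969696044922 toolframe [0.57532046 0.37651583] jaw -20.600943895386635
-20.652703308073463 93.015 toolframe [0.56645296 0.37470855] jaw -20.600943895386635
```

Nut B is gripped square (45.4 mm) and centred to 0.6 mm. I'll carry it to the preview position beside the spindle.

Emit:
{"api": "move_arm", "payload": {"targets": [[[0,0,-40],[0,0,0],-1],[[0,0,-100],[0,0,0],-1],[[15,-14,-155],[0,0,0],-1],[[50,-46,-190],[0,0,0],-1],[[82,-76,-210],[0,0,0],-1],[[99,-92,-210],[0,0,0],-1],[[101.7,-94.2,-210],[0,0,0],-1],[[101.7,-94.2,-210],[0,0,0],-1],[[101.7,-94.2,-210],[0,0,0],-1]]}}

```text
time: 12.95
tool_pos: [0.5117, -0.1413, 0.2129]
ee_rot: [-3.139, 0.0, 1.21]
wrist_force: [0.7, -0.5, -2.6]
width: 0.0459
```

```bash
python3 -c "
from m import *
measure('w10',zt=(.174,.178,.182),nz=.019)"
```

```text
12.95 [ 0.51174032 -0.14134915  0.21289185] [-3.13932464e+00  3.82868926e-04  1.20996687e+00] [ 0.68294123 -0.49034862 -2.60885071] 0.0458935661552039
nut [0.336794   0.45253616] 97.09638214111328 yaw -20.860002645512527
spindle z 0.174 [ 0.5338 -0.0833] 97.5 tool [62.1   0.21] shift [61.77 -0.24]
spindle z 0.178 [ 0.5339 -0.0829] 93.9 tool [62.49  0.15] shift [62.15 -0.3 ]
spindle z 0.182 [ 0.5332 -0.0816] 93.2 tool [63.51 -0.98] shift [63.17 -1.43]
pan 0.107 [ 0.5344 -0.0817] 80.21282196044922
pan 0.112 [ 0.5361 -0.0819] 67.11055755615234
```

Emit:
{"api": "move_arm", "payload": {"targets": [[[31,-0.2,0],[0,0,0],-1],[[55,-0.3,0],[0,0,0],-1],[[62.5,-0.3,6],[0,0,0],-1],[[62.5,-0.3,15],[0,0,0],-1],[[62.5,-0.3,21],[0,0,0],-1],[[62.5,-0.3,24],[0,0,0],-1],[[62.5,-0.3,24],[0,0,0],-1]]}}

```text
time: 13.88
tool_pos: [0.5332, -0.0822, 0.1902]
ee_rot: [-3.141, 0.0, 1.211]
wrist_force: [0.3, 0.3, -2.6]
width: 0.0456
```

```bash
cat > f.py <<'E'
from h import *
import sys
for i in range(4):
    o=status.get_obs(); print(o['time'],o['tool_pos'].round(4),o['ee_rot'].round(4),o['wrist_force'].round(2),o['wrist_torque'].round(3),o['width'])
    im=viewer.snapshot('wrist')[:,:,::-1]
T=tool(o);c=cam('wrist',T); cv2.imwrite(f'pics/{sys.argv[1]}.png',im)
u=proj(c,(T@[0,0,-.02,1])[:3]);v=cv2.resize(im,None,fx=4,fy=4,interpolation=cv2.INTER_CUBIC);u=(u*4).astype(int)
cv2.imwrite(f'pics/{sys.argv[1]}v.png',v[u[1]-280:u[1]+280,u[0]-300:u[0]+300])
E
python3 f.py w11
```

```text
13.875 [ 0.5332 -0.0822  0.1902] [-3.1411e+00  1.0000e-04  1.2105e+00] [ 0.26  0.34 -2.57] [ 0.039  0.019 -0.012] 0.045646333611055676
13.925 [ 0.5334 -0.0822  0.1906] [3.1414 0.     1.2106] [ 0.71  0.47 -2.2 ] [-0.001  0.055  0.011] 0.045619984070716504
13.975 [ 0.5336 -0.0821  0.1908] [3.1409 0.     1.2108] [-0.29  0.26 -2.35] [-0.059  0.015  0.021] 0.04584389370388316
14.025 [ 0.5336 -0.082   0.1909] [ 3.1408e+00 -1.0000e-04  1.2109e+00] [ 0.45 -0.68 -1.45] [0.085 0.043 0.013] 0.045176983971875376
```

View pics/w11v.png

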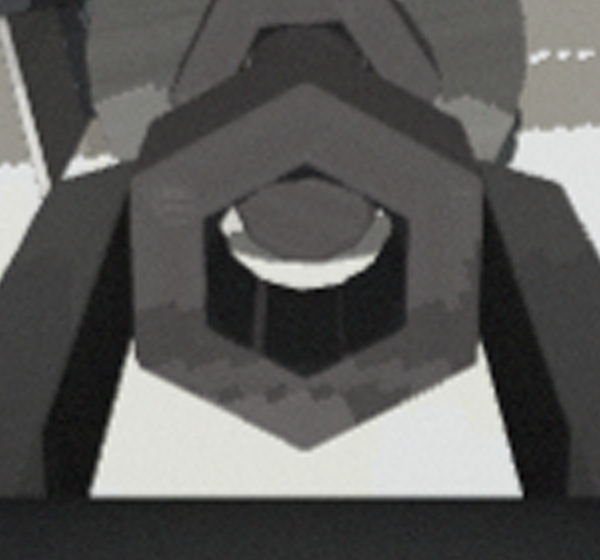

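The spindle's near rim shows through the hole at row ~258, column ~308 (predicted ~255, 307), so it is centred within 0.5 mm. I'll lower gently.

Emit:
{"api": "move_arm", "payload": {"targets": [[[-0.2,0,5],[0,0,0],-1],[[-0.2,0,10],[0,0,0],-1],[[-0.2,0,15],[0,0,0],-1],[[-0.2,0,20],[0,0,0],-1],[[-0.2,0,24],[0,0,0],-1],[[-0.2,0,24],[0,0,0],-1]]}}

```text
time: 14.82
tool_pos: [0.5332, -0.0819, 0.166]
ee_rot: [-3.141, 0.0, 1.211]
wrist_force: [0.5, 0.3, -2.0]
width: 0.0455
```

```bash
python3 f.py w12
python3 - <<'E'
from h import *
o=status.get_obs();T=tool(o);c=cam('wrist',T);Ti=np.linalg.inv(T);im=cv2.imread('pics/w12.png')
zn=o['tool_pos'][2]+.019;p,f=fit(im,c,'nut',proj(c,(T@[0,0,-.019,1])[:3]),zn,.004);n=(Ti@[*p[:2],zn,1])[:2]*1000
for z in (.175,.178,.181):
    s,g=fit(im,c,.0115,proj(c,[*p[:2],z]),z,.004);print(z,g,'spindle-nut tool mm',((Ti@[*s,z,1])[:2]*1000-n).round(2))
E
```

```text
14.825 [ 0.5332 -0.0819  0.166 ] [-3.1407e+00  1.0000e-04  1.2113e+00] [ 0.46  0.33 -1.99] [-0.033  0.069  0.039] 0.045468772288157225
14.875 [ 0.5333 -0.0819  0.1663] [-3.1413  0.      1.2113] [-0.05 -1.02 -2.83] [ 0.039  0.044 -0.032] 0.04591503043474828
14.925 [ 0.5335 -0.0819  0.1666] [ 3.1413e+00 -1.0000e-04  1.2113e+00] [ 0.08 -0.22 -2.31] [-0.027  0.026  0.01 ] 0.04595792517686993
14.975 [ 0.5336 -0.082   0.1667] [ 3.1410e+00 -1.0000e-04  1.2113e+00] [-0.01  0.93 -2.46] [-0.012  0.01   0.022] 0.04591171560052689
0.175 91.40323638916016 spindle-nut tool mm [-2.26  0.08]
0.178 85.1844711303711 spindle-nut tool mm [-0.95  0.12]
0.181 82.67369842529297 spindle-nut tool mm [1.52 0.04]
```

The force is unchanged at −2.4 N with the nut's underside 16 mm below the spindle top, so it is threaded. I'll lower it onto the first nut.

Emit:
{"api": "move_arm", "payload": {"targets": [[[-0.2,0,9],[0,0,0],-1],[[-0.2,0,18],[0,0,0],-1],[[-0.2,0,26],[0,0,0],-1],[[-0.2,0,32],[0,0,0],-1],[[-0.2,0,36],[0,0,0],-1],[[-0.2,0,39],[0,0,0],-1],[[-0.2,0,42],[0,0,0],-1],[[-0.2,0,44],[0,0,0],-1],[[-0.2,0,44],[0,0,0],-1]]}}

```text
time: 16.15
tool_pos: [0.5334, -0.0821, 0.1227]
ee_rot: [3.141, -0.0, 1.211]
wrist_force: [-1.5, 0.6, 1.1]
width: 0.0459
```

```bash
python3 f.py w13
```

```text
16.15 [ 0.5334 -0.0821  0.1227] [ 3.1413e+00 -1.0000e-04  1.2113e+00] [-1.48  0.63  1.07] [ 0.059  0.297 -0.002] 0.04590503663599358
16.2 [ 0.5334 -0.0821  0.1228] [ 3.1412e+00 -1.0000e-04  1.2112e+00] [-1.02 -0.78 -0.02] [ 0.102  0.366 -0.034] 0.045947893589374275
16.25 [ 0.5334 -0.0821  0.1228] [ 3.1412e+00 -1.0000e-04  1.2113e+00] [-0.88  0.79  0.46] [ 0.037  0.324 -0.016] 0.045666985323488896
16.3 [ 0.5334 -0.0821  0.1228] [ 3.1412e+00 -1.0000e-04  1.2113e+00] [-2.    0.12  0.89] [ 0.121  0.409 -0.014] 0.04534301336373073
```

Emit:
{"api": "move_arm", "payload": {"targets": [[[0,0,0],[0,0,0],0.2],[[0,0,0],[0,0,0],0.5],[[0,0,0],[0,0,0],0.5],[[0,0,0],[0,0,0],0.5],[[0,0,-10],[0,0,0],0.5],[[0,0,-40],[0,0,0],0.5],[[-10,0,-90],[0,0,0],0.5],[[-60,0,-105],[0,0,0],0.5],[[-60,0,-105],[0,0,0],0.5],[[-60,0,-105],[0,0,0],0.5],[[-60,0,-105],[0,0,0],0.5]]}}

```text
time: 17.73
tool_pos: [0.5121, -0.1373, 0.2266]
ee_rot: [-3.14, -0.0, 1.212]
wrist_force: [-0.1, 0.8, -0.6]
width: 0.0704
```

Run:
```python
from h import *
from scipy.optimize import differential_evolution as de
o=status.get_obs(); print(o['time'],o['tool_pos'],o['ee_rot'],o['wrist_force'],o['width'])
im=viewer.snapshot('wrist')[:,:,::-1].copy(); T=tool(o); np.save('T14.npy',T); cv2.imwrite('pics/w14.png',im); c=cam('wrist',T)
s=viewer.snapshot('side')[:,:,::-1]; cv2.imwrite('pics/side14.png',s)
E=edge(im)
r=de(lambda p:-score(E,c,.046,p,p[2]),[(.528,.541),(-.089,-.075),(.08,.115)],seed=1,popsize=10,maxiter=30); print('pan',r.x.round(4),-r.fun)
for z in (.090,.093,.096,.099): print(z,fit(im,c,.046,proj(c,[.534,-.082,z]),z,.006)[1])
r=de(lambda p:-score(E,c,'nut',p,p[3]),[(.528,.541),(-.089,-.075),(-.52,.52),(.13,.165)],seed=1,popsize=10,maxiter=40); print('nut',r.x.round(4),-r.fun)
```

```text
17.725 [ 0.51207982 -0.1373251   0.22660924] [-3.13987699e+00 -4.34886816e-04  1.21240521e+00] [-0.12534125  0.80137945 -0.59335478] 0.07041155554011558
pan [ 0.5337 -0.0828  0.0902] 87.5223159790039
0.09 87.56261444091797
0.093 85.83727264404297
0.096 84.82056427001953
0.099 80.99161529541016
nut [ 0.5324 -0.0818 -0.3701  0.1383] 85.93051147460938
```

Vision puts the pan at 31.8 mm, but the placing forces suggest about 27 mm. I'll read the pointer directly by moving the wrist camera in front of the gauge: yaw first, then tilt.

Emit:
{"api": "move_arm", "payload": {"targets": [[[2,-15,0],[0,0,-10.3],1],[[4,-30,0],[0,0,-20.6],1],[[6,-45,0],[0,0,-30.9],1],[[8,-60,0],[0,0,-41.2],1],[[10,-75,0],[0,0,-51.5],1],[[12,-90,0],[0,0,-61.8],1],[[14,-105,0],[0,0,-72],1],[[16,-120,0],[0,0,-82.3],1],[[18,-135,0],[0,0,-92.5],1],[[20,-149,0],[0,0,-102.6],1],[[20,-149,0],[0,0,-102.6],1]]}}

```text
time: 19.2
tool_pos: [0.3795, -0.0665, 0.2275]
ee_rot: [3.142, 0.0, 3.001]
wrist_force: [0.3, 0.2, -0.2]
width: 0.0938
```

Run:
```python
from h import *
o=status.get_obs(); print(o['time'],o['tool_pos'],o['ee_rot'],o['joint_positions'].round(2))
T=tool(o); print(T[:3,:3].round(2))
for s in (30,-30):
    R=T[:3,:3]@Ro.from_rotvec([0,np.radians(s),0]).as_matrix(); print(s,'z_tool',R[:,2].round(2))
print('shift to (.42,-.066,.10)',T[:3,:3].T@(np.array([.42,-.066,.10])-T[:3,3])*1000)
```

```text
19.2 [ 0.37950992 -0.0664782   0.22746788] [3.14156452e+00 4.60626967e-04 3.00123728e+00] [-0.32 -0.29  1.67  0.    1.76 -1.75]
[[-0.99  0.14  0.  ]
 [ 0.14  0.99 -0.  ]
 [-0.    0.   -1.  ]]
30 z_tool [-0.49  0.07 -0.87]
-30 z_tool [ 0.5  -0.07 -0.87]
shift to (.42,-.066,.10) [-39.96629516   6.13426917 127.48648004]
```

Emit:
{"api": "move_arm", "payload": {"targets": [[[0,2,10],[0,-10,0],1],[[-10,4,40],[0,-20,0],1],[[-25,6,80],[0,-30,0],1],[[-36,6,115],[0,-30,0],1],[[-40,6,127],[0,-30,0],1],[[-40,6,127],[0,-30,0],1],[[-40,6,127],[0,-30,0],1]]}}

```text
time: 20.08
tool_pos: [0.422, -0.0674, 0.1032]
ee_rot: [-3.141, 0.527, 3.002]
wrist_force: [-0.5, 0.3, 0.1]
width: 0.0939
```

Run:
```python
from h import *
o=status.get_obs(); print(o['time'],o['tool_pos'],o['ee_rot'],o['wrist_force'])
im=viewer.snapshot('wrist')[:,:,::-1]; cv2.imwrite('pics/w15.png',im); T=tool(o); np.save('T15.npy',T); c=cam('wrist',T)
for P in ([.534,-.082,.095],[.468,-.072,.045],[.478,-.073,.0]): print(P,proj(c,P))
a=(proj(c,[.472,-.073,.05])).astype(int); y0=max(0,a[1]-50); x0=a[0]-60; print('crop',x0,y0)
crop=cv2.resize(im[y0:y0+100,x0:x0+120],(600,500),interpolation=cv2.INTER_CUBIC)
ctx=cv2.resize(im,(200,150)); cv2.imwrite('pics/w15v.png',np.hstack([crop,np.vstack([ctx,np.zeros((350,200,3),np.uint8)])]))
```

```text
20.075 [ 0.42195217 -0.0673856   0.10315509] [-3.14107028  0.5267006   3.00193614] [-0.50395243  0.29329847  0.13943154]
[0.534, -0.082, 0.095] [255.23742193 309.23685766]
[0.468, -0.072, 0.045] [256.25382903 211.35157875]
[0.478, -0.073, 0.0] [256.48247947 181.66993948]
crop 195 169
```

View pics/w15v.png

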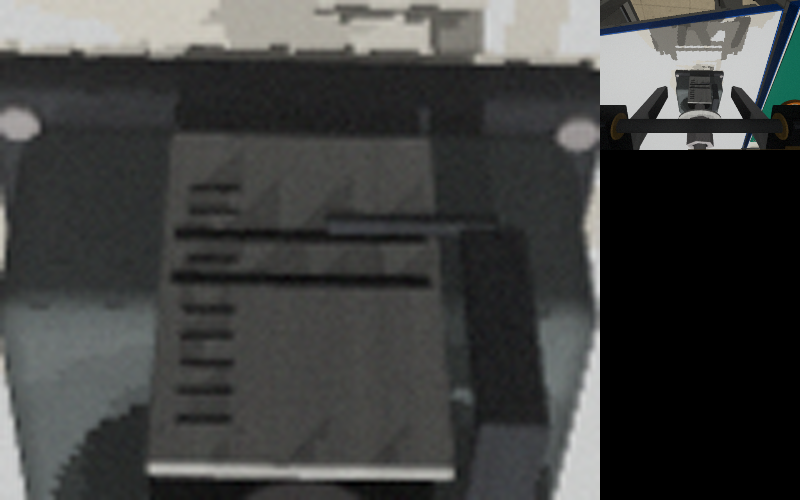

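The picture is inverted (foot at the top). The long lines are at crop rows 235 (lower) and 278 (upper), and the pointer bar comes in from the right at rows ~215-235. Since the pointer stands in front of the plate and I look from above, parallax pushes it toward the lower line. I'll quantify that with a second view at a shallower angle, analysed numerically.

```bash
cat > prof.py <<'E'
from h import *
import sys
im=cv2.imread(f'pics/{sys.argv[1]}.png'); c=cam('wrist',np.load(sys.argv[2])); g=cv2.cvtColor(im,cv2.COLOR_BGR2GRAY).astype(int)
r0,r1=map(int,sys.argv[3:5])
print('cam',c[1][:3,3].round(4))
for a,b in ((237,241),(243,258),(263,270),(271,278)): print(a,b,dict(zip(range(r0,r1),g[r0:r1,a:b].mean(1).round().astype(int))))
E
python3 prof.py w15 T15.npy 203 232
python3 - <<'E'
from h import *
o=status.get_obs(); T=np.load('T15.npy'); print(o['joint_positions'].round(2))
G=np.array([.468,-.072,.045]); 
Tc=T[:3,:3]@Ro.from_rotvec([0,np.radians(-17),0]).as_matrix()@T[:3,:3].T
print('shift',T[:3,:3].T@(G+Tc@(T[:3,3]-G)-T[:3,3])*1000, G+Tc@(T[:3,3]-G))
E
```

```text
cam [ 0.2695 -0.0456  0.2211]
237 241 {203: np.int64(64), 204: np.int64(63), 205: np.int64(55), 206: np.int64(32), 207: np.int64(50), 208: np.int64(65), 209: np.int64(59), 210: np.int64(45), 211: np.int64(40), 212: np.int64(71), 213: np.int64(68), 214: np.int64(56), 215: np.int64(19), 216: np.int64(30), 217: np.int64(54), 218: np.int64(60), 219: np.int64(53), 220: np.int64(34), 221: np.int64(42), 222: np.int64(58), 223: np.int64(41), 224: np.int64(19), 225: np.int64(32), 226: np.int64(58), 227: np.int64(67), 228: np.int64(64), 229: np.int64(58), 230: np.int64(33), 231: np.int64(40)}
243 258 {203: np.int64(70), 204: np.int64(70), 205: np.int64(70), 206: np.int64(68), 207: np.int64(68), 208: np.int64(68), 209: np.int64(67), 210: np.int64(67), 211: np.int64(64), 212: np.int64(64), 213: np.int64(62), 214: np.int64(52), 215: np.int64(22), 216: np.int64(25), 217: np.int64(47), 218: np.int64(65), 219: np.int64(64), 220: np.int64(63), 221: np.int64(63), 222: np.int64(60), 223: np.int64(48), 224: np.int64(16), 225: np.int64(28), 226: np.int64(54), 227: np.int64(68), 228: np.int64(69), 229: np
[... 598 characters left out ...]
.int64(68)}
271 278 {203: np.int64(72), 204: np.int64(72), 205: np.int64(72), 206: np.int64(71), 207: np.int64(69), 208: np.int64(68), 209: np.int64(66), 210: np.int64(65), 211: np.int64(54), 212: np.int64(30), 213: np.int64(46), 214: np.int64(61), 215: np.int64(51), 216: np.int64(18), 217: np.int64(40), 218: np.int64(70), 219: np.int64(70), 220: np.int64(69), 221: np.int64(66), 222: np.int64(64), 223: np.int64(55), 224: np.int64(22), 225: np.int64(20), 226: np.int64(43), 227: np.int64(69), 228: np.int64(69), 229: np.int64(68), 230: np.int64(67), 231: np.int64(68)}
[-0.4  -0.59  2.2   0.15  1.03 -1.87]
shift [2.10250736e+01 9.79830480e-16 6.35274695e+00] [ 0.40711545 -0.06530333  0.08709436]
```

Emit:
{"api": "move_arm", "payload": {"targets": [[[7,0,12],[0,0,0],1],[[17,0,30],[0,0,0],1],[[25,0,43],[0,0,0],1],[[27.7,0,47.5],[0,0,0],1],[[27.7,0,47.5],[0,0,0],1],[[27.7,0,47.5],[0,0,0],1]]}}

```text
time: 20.88
tool_pos: [0.4206, -0.067, 0.0464]
ee_rot: [-3.141, 0.525, 3.002]
wrist_force: [-0.1, -0.5, -0.1]
width: 0.094
```

Run:
```python
from h import *
o=status.get_obs(); print(o['time'],o['tool_pos'],o['ee_rot'],o['wrist_force'])
im=viewer.snapshot('wrist')[:,:,::-1]; cv2.imwrite('pics/w16.png',im); T=tool(o); np.save('T16.npy',T)
K,X=cam('wrist',T); print('cam',X[:3,3]); print(proj((K,X),[.468,-.072,.045]))
from scipy.signal import find_peaks
K2,X1=cam('wrist',np.load('T15.npy')); 
for n,XX,r0,r1 in(('w15',X1,200,240),('w16',X,225,290)):
    g=cv2.GaussianBlur(cv2.cvtColor(cv2.imread(f'pics/{n}.png'),cv2.COLOR_BGR2GRAY).astype(float),(0,0),.6)
    for a,b in((236,241),(243,256),(264,270),(271,277)):
        p=g[:,a:b].mean(1); k=[i for i in find_peaks(-p,prominence=8)[0] if r0<=i<r1]
        print(n,a,[(round(float(i+.5*(p[i-1]-p[i+1])/(p[i-1]-2*p[i]+p[i+1])),2),int(p[i])) for i in k])
```

```text
20.875 [ 0.42060901 -0.06699675  0.04642675] [-3.14120974  0.52520794  3.00206378] [-0.07500781 -0.45487063 -0.1239476 ]
cam [ 0.26834708 -0.0452638   0.16461059]
[256.21329486 275.34405754]
w15 236 [(206.05, 39), (210.56, 45), (215.31, 26), (220.2, 37), (224.11, 25), (230.33, 39), (235.38, 43)]
w15 243 [(215.44, 27), (224.23, 23)]
w15 264 [(212.03, 39), (216.18, 29), (224.57, 25)]
w15 271 [(212.11, 36), (216.09, 27), (224.61, 25)]
w16 236 [(239.84, 39), (267.73, 47), (274.03, 46), (280.52, 22), (287.14, 45)]
w16 243 [(246.13, 37), (280.62, 20)]
w16 264 [(246.55, 36), (280.76, 30)]
w16 271 [(245.45, 36), (280.64, 30)]
```

Run:
```python
from h import *
g=cv2.cvtColor(cv2.imread('pics/w16.png'),cv2.COLOR_BGR2GRAY).astype(float)
print('row',[(a,b) for a,b in((236,241),(243,256),(260,264),(266,271),(272,277),(280,284))])
for r in range(262,312): print(r,[int(g[r,a:b].mean()) for a,b in((236,241),(243,256),(260,264),(266,271),(272,277),(280,284))])
```

```text
row [(236, 241), (243, 256), (260, 264), (266, 271), (272, 277), (280, 284)]
262 [76, 87, 87, 89, 85, 89]
263 [75, 87, 87, 88, 85, 91]
264 [74, 86, 87, 89, 85, 89]
265 [75, 87, 87, 89, 86, 86]
266 [69, 85, 86, 87, 86, 82]
267 [51, 85, 86, 85, 85, 82]
268 [38, 83, 84, 86, 85, 79]
269 [69, 83, 79, 85, 86, 77]
270 [81, 80, 78, 86, 86, 76]
271 [80, 79, 74, 87, 84, 77]
272 [78, 78, 73, 85, 84, 76]
273 [67, 79, 72, 84, 80, 76]
274 [35, 79, 72, 84, 77, 75]
275 [64, 79, 70, 84, 76, 74]
276 [80, 78, 70, 82, 76, 75]
277 [76, 79, 71, 83, 73, 76]
278 [70, 76, 70, 83, 71, 76]
279 [49, 60, 60, 70, 61, 67]
280 [17, 16, 21, 28, 26, 37]
281 [19, 15, 28, 27, 28, 28]
282 [42, 43, 42, 40, 42, 38]
283 [73, 78, 67, 70, 65, 58]
284 [72, 77, 77, 80, 78, 76]
285 [73, 76, 79, 75, 79, 80]
286 [65, 75, 82, 73, 79, 77]
287 [37, 75, 80, 74, 78, 76]
288 [53, 73, 79, 73, 77, 75]
289 [77, 73, 75, 74, 79, 75]
290 [78, 72, 72, 73, 78, 77]
291 [65, 61, 61, 64, 68, 67]
292 [14, 20, 23, 29, 38, 35]
293 [17, 15, 13, 15, 14, 16]
294 [37, 32, 26, 20, 24, 19]
295 [70, 67, 59, 53, 52, 52]
296 [81, 84, 82, 85, 83, 86]
297 [78, 84, 84, 86, 81, 88]
298 [76, 85, 83, 86, 82, 87]
299 [78, 83, 83, 86, 84, 87]
300 [72, 83, 85, 85, 83, 86]
301 [52, 84, 81, 84, 82, 86]
302 [52, 83, 81, 86, 82, 86]
303 [71, 76, 74, 78, 73, 77]
304 [42, 45, 45, 44, 44, 47]
305 [25, 24, 24, 25, 26, 25]
306 [26, 27, 25, 25, 27, 29]
307 [29, 28, 27, 27, 27, 27]
308 [30, 28, 29, 27, 28, 28]
309 [29, 29, 30, 28, 31, 29]
310 [30, 29, 30, 28, 30, 31]
311 [31, 30, 30, 31, 30, 30]
```

Run:
```python
from h import *
A=cam('wrist',np.load('T15.npy'));B=cam('wrist',np.load('T16.npy'))
def tri(u,ra,rb):
    M=[];b=[]
    for (K,X),r in((A,ra),(B,rb)):
        d=X[:3,:3]@F@np.linalg.inv(K)@[u,r,1]; p=X[:3,3]; n=np.array([d[2],-d[0]]); M.append(n); b.append(n@p[[0,2]])
    return np.linalg.solve(M,b)
def atplane(c,u,r,x):
    K,X=c; d=X[:3,:3]@F@np.linalg.inv(K)@[u,r,1]; p=X[:3,3]; return (p+d*(x-p[0])/d[0])[2]
L=tri(249,215.44,280.62);U=tri(249,224.23,292.75); print('low',L,'up',U,'dz',U[1]-L[1])
for rb in (280.2,280.6,281.0,281.4):
    P=tri(270,212.07,rb); print(rb,'ptr',P,'pan',.026+.009*(U[1]-P[1])/(U[1]-L[1]))
# per-view constraint: pointer d in front of the plate vs pan, for each view separately
for d in (.006,.008,.010,.012):
    out=[]
    for c,rl,ru,rp in((A,216.15,224.6,212.07),(B,281.4,293.3,280.7)):
        x=.5*(L[0]+U[0]); zl,zu,zp=atplane(c,270,rl,x),atplane(c,270,ru,x),atplane(c,270,rp,x-d); out.append(.026+.009*(zu-zp)/(zu-zl))
    print(d,np.round(out,4))
```

```text
low [0.46797256 0.04863156] up [0.46827294 0.05734495] dz 0.008713395483614696
280.2 ptr [0.46020783 0.05392046] pan 0.029537134874088128
280.6 ptr [0.45925932 0.05475208] pan 0.028678158215095458
281.0 ptr [0.45832191 0.05557398] pan 0.027829222561493443
281.4 ptr [0.45739539 0.05638633] pan 0.026990152874878312
0.006 [0.0339 0.0319]
0.008 [0.032  0.0307]
0.01 [0.0302 0.0295]
0.012 [0.0283 0.0283]
```

Both views together put the pan at ~28-29 mm, inside the band. One shallower view with hardly any parallax will confirm it cheaply.

Emit:
{"api": "move_arm", "payload": {"targets": [[[0,0,0],[0,-5,0],1],[[0,0,0],[0,-10,0],1],[[0,0,0],[0,-15,0],1],[[0,0,0],[0,-15,0],1],[[0,0,0],[0,-15,0],1]]}}

```text
time: 21.55
tool_pos: [0.4208, -0.0673, 0.0471]
ee_rot: [-3.14, 0.787, 3.002]
wrist_force: [-0.2, -0.2, 0.0]
width: 0.0942
```

Run:
```python
from h import *
o=status.get_obs(); print(o['time'],o['tool_pos'],o['ee_rot'],o['wrist_force'],o['joint_positions'].round(2))
im=viewer.snapshot('wrist')[:,:,::-1]; cv2.imwrite('pics/w17.png',im); T=tool(o); np.save('T17.npy',T); c=cam('wrist',T)
print('cam',c[1][:3,3]); r=[proj(c,P)[1] for P in([.468,-.07,.0486],[.468,-.07,.0573],[.459,-.07,.055])]; print(r)
cols=[proj(c,[.468,y,.05])[0] for y in (-.06,-.066,-.072,-.078,-.084)]; print(cols)
g=cv2.cvtColor(im.copy(),cv2.COLOR_BGR2GRAY).astype(float)
C=[(237,241),(243,256),(260,264),(266,271),(272,277),(280,284),(286,290)]; print(C)
for k in range(int(r[0])-18,int(r[1])+16): print(k,[int(g[k,a:b].mean()) for a,b in C])
```

```text
21.55 [ 0.42082011 -0.06730986  0.04707307] [-3.140369    0.78684641  3.00248382] [-0.15290888 -0.20962898  0.02232716] [-0.51 -0.75  2.5   0.41  0.68 -2.16]
cam [ 0.24359673 -0.04199539  0.12135563]
[np.float64(262.32015660435496), np.float64(274.6975553798233), np.float64(267.49229600044464)]
[np.float64(273.7244813615272), np.float64(265.1040057056548), np.float64(256.537558444847), np.float64(248.02463323549583), np.float64(239.56473004142813)]
[(237, 241), (243, 256), (260, 264), (266, 271), (272, 277), (280, 284), (286, 290)]
244 [80, 91, 89, 92, 89, 94, 50]
245 [78, 90, 88, 94, 89, 94, 50]
246 [80, 90, 91, 92, 88, 90, 50]
247 [79, 88, 90, 90, 88, 85, 50]
248 [66, 88, 89, 90, 88, 83, 50]
249 [35, 87, 87, 90, 88, 81, 51]
250 [59, 85, 83, 89, 88, 81, 49]
251 [82, 86, 82, 91, 89, 82, 52]
252 [80, 83, 81, 90, 88, 81, 51]
253 [82, 82, 77, 90, 86, 80, 51]
254 [78, 82, 77, 89, 83, 81, 51]
255 [59, 83, 77, 87, 82, 81, 51]
256 [38, 82, 77, 87, 80, 80, 50]
257 [74, 82, 76, 86, 79, 80, 49]
258 [86, 82, 76, 87, 76, 80, 53]
259 [82, 82, 75, 85, 76, 80, 50]
260 [73, 80, 73, 85, 74, 79, 53]
2
[... 255 characters left out ...]
34, 31]
269 [51, 79, 46, 34, 34, 34, 34]
270 [44, 78, 60, 57, 54, 49, 50]
271 [82, 78, 76, 77, 73, 70, 66]
272 [81, 77, 75, 77, 77, 75, 63]
273 [71, 72, 71, 72, 78, 80, 63]
274 [41, 48, 48, 47, 61, 66, 68]
275 [19, 16, 16, 15, 17, 18, 68]
276 [23, 21, 17, 17, 18, 19, 69]
277 [52, 53, 44, 47, 45, 50, 72]
278 [85, 89, 85, 91, 87, 92, 71]
279 [82, 88, 87, 91, 88, 90, 72]
280 [83, 89, 89, 89, 87, 93, 71]
281 [80, 88, 87, 89, 86, 92, 68]
282 [79, 89, 87, 89, 87, 92, 59]
283 [71, 88, 89, 92, 87, 92, 60]
284 [37, 89, 85, 91, 86, 92, 62]
285 [55, 89, 86, 90, 87, 93, 70]
286 [81, 88, 87, 91, 87, 91, 86]
287 [79, 89, 88, 90, 86, 91, 64]
288 [80, 89, 85, 90, 86, 92, 57]
289 [80, 88, 85, 90, 85, 92, 58]
```

The shallow view separates them cleanly: lower line at row 263, pointer at 268.8, upper line at 275.7. With the remaining parallax that gives ~28.3 mm, consistent with the first two views. I'll retreat clear and hand in.

Emit:
{"api": "move_arm", "payload": {"targets": [[[-20,0,-20],[0,7,0],1],[[-50,0,-50],[0,15,0],1],[[-80,0,-80],[0,25,0],1],[[-90,0,-90],[0,30,0],1],[[-90,0,-90],[0,30,0],1],[[-90,0,-90],[0,30,0],1],[[-90,0,-90],[0,30,0],1]]}}

```text
time: 22.48
tool_pos: [0.4186, -0.0664, 0.171]
ee_rot: [3.141, 0.26, 3.001]
wrist_force: [-1.2, -0.2, 0.0]
width: 0.0941
```

Run:
```python
from h import *
o=status.get_obs(); print(o['time'],o['tool_pos'],o['wrist_force'],o['width'])
s=viewer.snapshot('side').astype(int); a=cv2.imread('pics/side0.png')[:,:,::-1].astype(int); d=np.abs(s-a).max(2)
for n,u in (('C',(329,264)),('D',(182,195)),('spool',(279,185)),('tin',(328,231)),('carton',(354,229)),('jar',(344,284))): print(n,d[u[1]-10:u[1]+10,u[0]-10:u[0]+10].mean().round(1))
print(order.close_job())
```

```text
22.475 [ 0.41864543 -0.06642758  0.1709852 ] [-1.21559329 -0.19161095  0.02558714] 0.09410122972776108
C 4.1
D 73.1
spool 3.3
tin 4.1
carton 3.8
jar 3.9
the job is handed in; nothing more can be done
None
```

I threaded two steel nuts over the spindle, set them down on the pan and released them, then handed the job in at 22.5 s. No verdict was reported.

- **Pan position:** Three wrist views of the gauge put the pointer between the two long lines at about 28 mm (limits 26 to 35 mm). Height and force readings while placing gave about 26 to 28 mm. One rougher estimate, from the apparent size of the pan and upper nut, gave about 32 mm. All lie inside the band.
- **Placing:** Both nuts went over the spindle with no rise in vertical force, so neither was forced. I saw the first nut sitting flat. The second I judged from its fitted outline only, not from a picture.
- **Everything else:** The side view before hand-in showed no change at the third nut on the white bench, the spool, tin, carton or jar. The check failed at the fourth nut, which is on the green mat: its patch differed strongly (73 against about 4). I think the arm was in the line of sight, as I never moved near that nut, but I did not confirm it. I made no separate check of the tape and screwdriver, which the arm also never went near.
- **Clear of contact:** The arm ended about 17 cm above the bench, in front of the scale, with the gripper open and not in contact with anything I know of.

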